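# Sort the furniture parts into their sample trays

### The job

Sort the four loose wooden furniture parts into the trays: each goes into the tray whose fixed sample matches it, set down on the tray's floor the same way up as the sample (foot standing bolt up, knob standing head up, rosette block flat with its rings up, spindle lying across the tray parallel to its sample). Leave the glue bottle and the brush where they are.

Things in the scene. Friction and masses are not known exactly. Their poses are not given: they have to be found in the camera images.
- foot: loose turned bun foot of pale wood, stands upright: round, 62 mm greatest diameter (straight from 14 to 29 mm up), 46 mm high, base and top 40 mm across, with a steel washer and an 8 mm bolt on top that stands up 14 mm more. About 85 g. Origin: centre of its underside, z up.
- knob: loose turned drawer knob of pale wood, stands upright on its stem: mushroom head 38 mm in diameter (straight-sided from 19 to 29 mm up, top at 34 mm), neck 16 mm, base 26 mm across. About 18 g. Origin: centre of its underside, z up.
- spindle: loose gallery-rail spindle of pale wood, lying: 116 mm long along its x, square ends 20 x 20 mm each 28 mm long, turned vase between them, 20 mm thick at the middle. About 26 g. Origin: its middle, on its axis, 10 mm above what it lies on.
- rosette: loose square rosette block (architrave corner block) of pale wood, lying flat, carved rings up: 54 x 54 mm, 18 mm thick plus a 4 mm raised centre button. About 37 g. Origin: centre of its underside, z up, x and y square to its sides.
- tray_foot: fixed tray for the bun foot, 182 (its x) x 147 (its y) x 20 mm high: dark floor 5 mm thick, plywood lip 6 mm thick, 15 mm above the floor; 170 x 135 mm inside. Origin: centre of its underside; z up; +x away from the robot (turned up to 7 degrees). A sample bun foot is fixed upright on the floor at x = +50 mm, y = 0. The near part of the floor is free, middle about x -30 mm, y 0.
- tray_knob: fixed tray for the drawer knob, 182 (its x) x 147 (its y) x 20 mm high: dark floor 5 mm thick, plywood lip 6 mm thick, 15 mm above the floor; 170 x 135 mm inside. Origin: centre of its underside; z up; +x away from the robot (turned up to 7 degrees). A sample knob is fixed upright on the floor at x = +55 mm, y = 0. The near part of the floor is free, middle about x -30 mm, y 0.
- tray_spindle: fixed tray for the spindle, 182 (its x) x 147 (its y) x 20 mm high: dark floor 5 mm thick, plywood lip 6 mm thick, 15 mm above the floor; 170 x 135 mm inside. Origin: centre of its underside; z up; +x away from the robot (turned up to 7 degrees). A sample spindle is fixed lying on the floor across the tray, along the tray's y, at x = +60 mm. The near part of the floor is free, middle about x -30 mm, y 0.
- tray_rosette: fixed tray for the rosette block, 182 (its x) x 147 (its y) x 20 mm high: dark floor 5 mm thick, plywood lip 6 mm thick, 15 mm above the floor; 170 x 135 mm inside. Origin: centre of its underside; z up; +x away from the robot (turned up to 7 degrees). A sample rosette block is fixed flat, rings up, on the floor at x = +50 mm, y = 0. The near part of the floor is free, middle about x -30 mm, y 0.
- glue_bottle: bystander: white glue bottle with a red cap standing at the right of the work, 58 mm in diameter, 150 mm high. Origin: centre of its underside.
- brush: bystander: flat dusting brush lying at the left of the work, about 185 mm long along its x, 52 mm wide, 20 mm high. Origin: at the underside, where handle and ferrule meet.
Not all that is in view belongs to the job. Leave any grey or pink look-alike of the rosette alone. Leave any orange look-alike of the knob alone.

How it is judged:
By the outcome, as a careful person would: the job done as asked, in the order asked, and still so for the second after the job is handed in, with the robot touching nothing.
It also fails if it takes over 93 s, if anything falls off the work surface, if the arm or the gripper's body presses on something with over 40 N, if the wrist force passes 120 N, or if a joint passes its speed limit or range.

### The arm

A 6-joint arm with a two-finger parallel gripper is mounted at the origin on the work surface. World frame = base frame: x ahead of the robot, y to its left, z up, the work surface at z = 0. Lengths are in m, angles in rad, forces in N, time in s.
With the tool pointing down it reaches from about 0.375 to 0.975 m from the base axis. Payload 3.8 kg.
Tool frame: the origin (TCP) lies midway between the tips of the shut fingers; the grasp point (between the pads) lies 19 mm behind it; z points along the fingers, y is the line along which they close (so a half turn about z gives the same grasp; the last joint's range is limited). The gripper opens to 88 mm and grips with 3 to 60 N. Pads are 18 mm wide; open, the fingers measure 123 mm over their backs; the gripper's body (75 mm by 187 mm) begins 45 mm behind the grasp point.
Start: joints at [-1.356, 0.264, 1.604, -0, 1.274, -0.037], TCP at [0.168, -0.654, 0.239] pointing down, gripper open.
Joint ranges: [-2.63, 2.63], [-0.94, 2.18], [0.31, 2.57], [-1.31, 4.45], [0, 2.66], [-2.55, 2.55]. Speed limits (rad/s): [2.57, 2.57, 3.14, 3.14, 3.14, 3.14].

### API

Orientations are given as a rotation vector (axis times angle).
In Python, from cell import manip, inverse_kinematics, cams, order gives the robot as it stands. Calls block until the motion is done:
- manip.move_pose(position, orientation): joint-space move of the TCP to a pose.
- manip.move_linear(position, rate=0.15, rot=None): straight line of the TCP; rot=None keeps the orientation; rate is the mean speed in m/s.
- manip.set_joints(angles): joint-space move.
- manip.set_gripper(opening, force=None): finger opening in m; force is the grip in N (None keeps the last); returns when the fingers have stopped.
- manip.dwell(seconds).
- inverse_kinematics(position, orientation): joint angles nearest the present ones, or None.
- manip.state(): the state.
- cams.capture(name): name is "scene" or "top"; returns a dict with "image" (480x640x3 uint8, blue, green, red), "z_map" (480x640 float32, m along the optical axis (not along the pixel's ray), 0 where there is no reading), "intrinsics" (3x3 intrinsics, pixels), "position" and "orientation" of the camera in the world. Camera axes: x right, y down, z forward; pixel columns grow to the right and rows downward; lengths in m; the calibration is good to about 2 mm. A picture is of the moment at which its call begins.
A pose or a line that the arm cannot do raises manip.IKError and nothing moves.
- order.close_job(): hands the job in; it is judged then, once.
The state is a dict: "clock": time; "joint_pos": joint angles; "joint_velocities": joint speeds; "tau": joint torques, N m; "tool_pos": TCP position; "tcp_rot": TCP orientation; "contact_force": force on the tool from outside, world axes, zero at the start; "moment": the same for the moment, N m; "gripper_width": finger opening in m; "grasp_force": force on a finger pad.
Only numpy, scipy, OpenCV 4.12 (cv2) and the standard library are available. Lean on these libraries where they do the work, as an engineer would, in place of code of your own. Each camera call takes 0.05 s, during which the arm holds its last target. There are 200 camera calls.

## Working session

There is one attempt and no reset: what is moved stays moved. The work goes in short steps, each a Python script; the robot and the scene stay as the last script left them, time stands still between calls to the robot, and variables do not carry over. Pictures are saved under pics/ and viewed, at most 14 in all, crops included, and the job is handed in when it is done.

```bash
ls; mkdir -p pics; python3 - <<'E'
from cell import manip,cams
import cv2,numpy as np
for n in("scene","top"):
    c=cams.capture(n);cv2.imwrite(f"pics/{n}0.png",c["image"]);np.savez(f"{n}0.npz",**c)
    print(n,c["intrinsics"].tolist(),c["position"],c["orientation"],(c["z_map"]>0).mean())
print(manip.state())
E
```

```text
pics
scene [[485.18495235926656, 0.0, 314.7660862579693], [0.0, 485.18495235926656, 238.1047147850485], [0.0, 0.0, 1.0]] [ 0.96331507 -0.58176425  0.90793152] [-2.29346906 -0.80074007  0.29810039] 0.9960514322916667
top [[601.3081322244933, 0.0, 308.94929543572056], [0.0, 601.3081322244933, 234.70239502394136], [0.0, 0.0, 1.0]] [0.40619332 0.01477462 1.55154524] [-2.17577272  2.19810867 -0.09741363] 0.9960546875
{'clock': 0.1, 'joint_pos': array([-1.35588509e+00,  2.64660778e-01,  1.60523558e+00,  1.63266084e-05,
        1.27371272e+00, -3.69276566e-02]), 'joint_velocities': array([ 0.00036974, -0.00097295, -0.0040474 , -0.00167719,  0.00108619,
        0.0001603 ]), 'tau': array([ 3.56239821e-05, -5.03619576e+01, -3.58072007e+01,  7.30412523e-02,
        2.33819598e-02, -5.46716285e-05]), 'tool_pos': array([ 0.1680473 , -0.65307913,  0.237525  ]), 'tcp_rot': array([-3.11472647e+00, -3.94283173e-01,  2.56918298e-04]), 'contact_force': array([-0.2728842 ,  0.0227528 ,  0.15564095]), 'moment': array([ 0.02932624,  0.04525132, -0.01167539]), 'grasp_force': 0.0, 'gripper_width': 0.08806346019130352}
```

View pics/scene0.png

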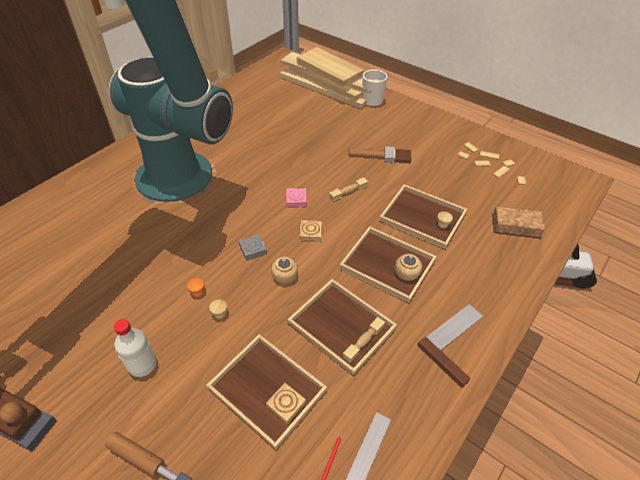

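View pics/top0.png

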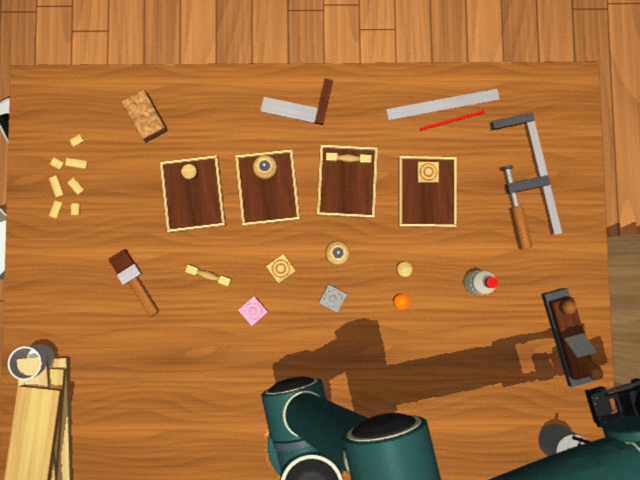

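Top view candidates:
- **Knob:** loose at (404,269). The orange one at (401,302) is a look-alike, and the sample is at (189,171).
- **Rosette:** loose at (281,268). The pink (253,311) and grey (333,298) ones are look-alikes, and the sample is at (428,172).
- **Foot:** loose at (337,253), sample at (264,166).
- **Spindle:** loose at (208,275), sample at (348,157).

I choose the pale parts in the row outside the trays. Trays from left to right are knob (192,192), foot (267,187), spindle (348,180) and rosette (428,190).

```bash
cat > h.py <<'E'
import numpy as np,cv2
from scipy.spatial.transform import Rotation as R
def cloud(c):
    K=c["intrinsics"];z=c["z_map"];v,u=np.mgrid[:480,:640]
    p=np.stack([(u-K[0,2])/K[0,0]*z,(v-K[1,2])/K[1,1]*z,z],-1)
    P=p@R.from_rotvec(c["orientation"]).as_matrix().T+c["position"]
    P[z==0]=np.nan
    return P
def cast(c,uv,h):
    K=c["intrinsics"];d=R.from_rotvec(c["orientation"]).as_matrix()@np.linalg.solve(K,[uv[0],uv[1],1])
    return c["position"]+d*(h-c["position"][2])/d[2]
def proj(c,p):
    q=R.from_rotvec(c["orientation"]).as_matrix().T@(np.array(p)-c["position"]);q=c["intrinsics"]@q
    return q[:2]/q[2]
E
python3 - <<'E'
import sys;sys.path.insert(0,'.')
from h import *
T=dict(np.load("top0.npz"));S=dict(np.load("scene0.npz"))
for nm,c in(("top",T),("scene",S)):
    P=cloud(c);reg=(P[...,0]>.3)&(P[...,0]<.85)&(abs(P[...,1])<.5)
    tab=reg&(abs(P[...,2])<.006);z0=np.nanmedian(P[tab][:,2]);print(nm,"table z",z0,np.std(P[tab][:,2]))
    m=(reg&(P[...,2]>z0+.006)).astype(np.uint8)
    n,l,st,_=cv2.connectedComponentsWithStats(m)
    for i in range(1,n):
        if st[i,4]<60:continue
        q=P[l==i];w=c["image"][l==i].mean(0).astype(int)
        r=cv2.minAreaRect((q[:,:2]*1000).astype(np.float32))
        print(st[i].tolist(),"rect",np.round(r[0],1),np.round(r[1],1),round(r[2],1),"zmax",np.round(np.percentile(q[:,2],[50,98])*1000,1),w)
im=cv2.resize(T["image"][130:320,150:510],None,fx=2.2,fy=2.2,interpolation=cv2.INTER_CUBIC);cv2.imwrite("pics/crop.png",im)
E
```

```text
top table z 0.0004098314524667579 0.0029174416413051355
[127, 110, 40, 31, 760] rect [823.4 415. ] [89.  71.6] 26.7 zmax [33.7 41.1] [ 76 135 192]
[294, 111, 31, 16, 234] rect [834.7  -5.1] [78.5 38.2] 82.4 zmax [12.1 20.8] [115 131 158]
[491, 119, 10, 11, 84] rect [ 808.5 -490.6] [22.9 23.5] 12.5 zmax [26.2 33.5] [70 75 83]
[316, 144, 61, 75, 1516] rect [ 665.9 -101.7] [150.9 191.5] 86.8 zmax [17.1 28.4] [ 89 144 184]
[235, 150, 64, 76, 1750] rect [651.6 105.3] [190.9 150.2] 4.6 zmax [18.1 55.4] [ 84 135 176]
[159, 155, 66, 77, 1412] rect [637.8 299.6] [186.5 152.5] 6.3 zmax [16.4 40.5] [ 88 142 183]
[396, 155, 61, 74, 1731] rect [ 635.1 -306.7] [155.3 191.1] 86.5 zmax [17.6 29.3] [ 84 140 182]
[323, 172, 20, 21, 101] rect [666.1 -66.3] [46.6 52.2] 75.8 zmax [ 8.2 12.9] [ 29  55 107]
[409, 197, 20, 19, 68] rect [ 589.1 -295.4] [36.  59.4] 38.4 zmax [ 8.1 12.8] [ 27  51 100]
[270, 200, 24, 15, 105] rect [600.3  67. ] [56.  36.3] 76.7 zmax [ 8.5 11.7] [ 31  57 112]
[325, 241, 24, 24, 469] rect [479.  -72.2] [58.6 58.6] 88.5 zmax [40.3 55.7] [ 99 157 193]
[112, 248, 46, 68, 1045] rect 
[... 1555 characters left out ...]
5.2] 43.9 zmax [39.  55.3] [101 139 171]
[187, 278, 18, 18, 233] rect [ 355.7 -235.1] [35.8 36.7] 87.2 zmax [32.1 36.3] [ 56 124 221]
[288, 279, 109, 97, 2071] rect [ 665.6 -102.7] [150.8 183.8] 86.5 zmax [19.7 27.8] [108 150 182]
[209, 300, 18, 17, 248] rect [ 436.8 -244.5] [37.8 36.5] 4.8 zmax [32.3 36.2] [117 170 208]
[113, 319, 43, 58, 1592] rect [ 407.1 -428.3] [58.4 50.9] 77.1 zmax [ 93.8 151.6] [134 148 175]
[417, 322, 34, 34, 369] rect [840.8  -1.3] [92.2 33.4] 79.9 zmax [11.2 20.1] [111 123 148]
[206, 335, 121, 115, 2751] rect [ 636.5 -309.8] [148.6 183.5] 88.7 zmax [20.7 27.6] [110 154 189]
[321, 438, 19, 42, 116] rect [ 813.6 -335.3] [ 7.  76.2] 14.8 zmax [ 8.5 12. ] [ 56  64 224]
```

View pics/crop.png

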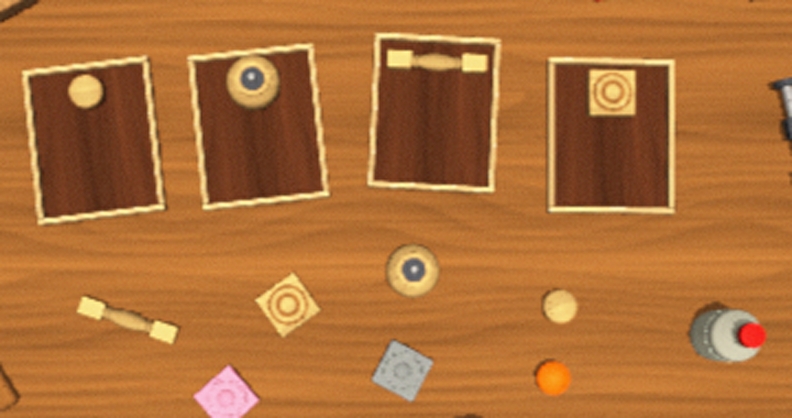

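The crop shows the four pale loose parts clear of their pink, grey and orange look-alikes. Heights from the two views agree with the text: about 20 mm spindle and rosette, 35 mm knob, 55–60 mm foot. Next I refine the centres by casting silhouette centroids at mid-height from both views.

```bash
cat >> h.py <<'E'
H={"foot":.023,"knob":.019,"spindle":.010,"rosette":.010}
def tri(T,a,S,b):
    # closest point of the two rays
    p1,p2=T["position"],S["position"];d1=cast(T,a,0)-p1;d2=cast(S,b,0)-p2
    s=np.linalg.lstsq(np.stack([d1,-d2],1),p2-p1,rcond=None)[0]
    return (p1+s[0]*d1+p2+s[1]*d2)/2
def blob(c,xy,h):
    P=cloud(c);m=((P[...,2]>.007)&(np.hypot(P[...,0]-xy[0],P[...,1]-xy[1])<.075)&(np.abs(P[...,0])<2)).astype(np.uint8)
    n,l,st,ce=cv2.connectedComponentsWithStats(m)
    u=proj(c,[xy[0],xy[1],h])
    i=min((i for i in range(1,n) if st[i,4]>50),key=lambda i:np.hypot(*(ce[i]-u)))
    return ce[i],P[l==i],l==i
def ori(close):  # closing line direction (rad, world)
    return (R.from_euler("z",close-np.pi/2)*R.from_euler("x",np.pi)).as_rotvec()
E
python3 - <<'E'
from h import *
from cell import inverse_kinematics as ik
T=dict(np.load("top0.npz"));S=dict(np.load("scene0.npz"))
for n,xy in dict(foot=(.48,-.075),knob=(.436,-.243),spindle=(.424,.257),rosette=(.441,.07)).items():
    a,Pa,_=blob(T,xy,H[n]);b,Pb,_=blob(S,xy,H[n])
    A=[]
    for P in(Pa,Pb):
        q=P[:,:2]-P[:,:2].mean(0);w=np.linalg.svd(q,full_matrices=False)[2][0];A.append(np.degrees(np.arctan2(w[1],w[0]))%180)
    print(n,cast(T,a,H[n])[:2].round(4),cast(S,b,H[n])[:2].round(4),"tri",tri(T,a,S,b).round(4),"pca",np.round(A,1))
for xy,c in [((.48,-.075),90),((.437,-.243),90),((.424,.257),159),((.441,.07),35.5),((.441,.07),125.5),((.608,.1),95),((.607,.296),96),((.635,-.1),-3.5),((.605,-.308),88)]:
    for k in(0,180):
        for z in (.004,.12):
            q=ik([*xy,z],ori(np.radians(c+k)));print(xy,c+k,z,None if q is None else np.round(q,2))
E
```

```text
foot [ 0.4794 -0.0727] [ 0.4793 -0.0742] tri [ 0.4791 -0.0731  0.0219] pca [118.2  43.5]
knob [ 0.4364 -0.243 ] [ 0.4332 -0.2413] tri [ 0.436  -0.2426  0.0231] pca [92.5  0.6]
spindle [0.4262 0.2575] [0.4239 0.2578] tri [0.4255 0.2567 0.0117] pca [71.5 70.8]
rosette [0.4418 0.0718] [0.4402 0.072 ] tri [0.4414 0.0714 0.0113] pca [162.1 122.2]
(0.48, -0.075) 90 0.004 [-0.21  0.19  2.19 -0.    0.76  1.36]
(0.48, -0.075) 90 0.12 [-0.21  0.01  2.12 -0.    1.01  1.36]
(0.48, -0.075) 270 0.004 [-0.21  0.19  2.19  0.    0.76 -1.78]
(0.48, -0.075) 270 0.12 [-0.21  0.01  2.12  0.    1.01 -1.78]
(0.437, -0.243) 90 0.004 [-0.56  0.21  2.16 -0.    0.77  1.01]
(0.437, -0.243) 90 0.12 [-0.56  0.04  2.09 -0.    1.01  1.01]
(0.437, -0.243) 270 0.004 [-0.56  0.21  2.16  0.    0.77 -2.13]
(0.437, -0.243) 270 0.12 [-0.56  0.04  2.09  0.    1.01 -2.13]
(0.424, 0.257) 159 0.004 [ 0.49  0.2   2.17 -0.    0.77  0.86]
(0.424, 0.257) 159 0.12 [ 0.49  0.03  2.1  -0.    1.01  0.86]
(0.424, 0.257) 339 0.004 [ 0.49  0.2   2.17  0.    0.77 -2.28]
(0.424, 0.257) 339 0.12 [ 0.49  0.03  2.1   0.    1.01 -2.28]
(0.441
[... 647 characters left out ...]
   1.04 -1.54]
(0.607, 0.296) 96 0.004 [ 0.42  0.48  1.77 -0.    0.88  1.88]
(0.607, 0.296) 96 0.12 [ 0.42  0.36  1.71 -0.    1.07  1.88]
(0.607, 0.296) 276 0.004 [ 0.42  0.48  1.77  0.    0.88 -1.26]
(0.607, 0.296) 276 0.12 [ 0.42  0.36  1.71  0.    1.07 -1.26]
(0.635, -0.1) -3.5 0.004 None
(0.635, -0.1) -3.5 0.12 None
(0.635, -0.1) 176.5 0.004 [-0.19  0.43  1.85  0.    0.86 -0.13]
(0.635, -0.1) 176.5 0.12 [-0.19  0.3   1.79  0.    1.05 -0.13]
(0.605, -0.308) 88 0.004 [-0.51  0.49  1.77 -0.    0.89  1.1 ]
(0.605, -0.308) 88 0.12 [-0.51  0.36  1.71 -0.    1.08  1.1 ]
(0.605, -0.308) 268 0.004 [-0.51  0.49  1.77  0.    0.89 -2.04]
(0.605, -0.308) 268 0.12 [-0.51  0.36  1.71  0.    1.08 -2.04]
```

Both views agree within 3 mm and the triangulated heights are plausible, so I start with the knob.

```bash
cat > job.py <<'E'
from h import *
from cell import manip,cams,inverse_kinematics as ik
TR={"knob":(.637,.2975,6.2),"foot":(.6512,.104,5.1),"spindle":(.6657,-.1022,-3.5),"rosette":(.6358,-.3083,-2.)}
def spot(n,dx=-.032):
    x,y,a=TR[n];a=np.radians(a);return x+dx*np.cos(a),y+dx*np.sin(a)
def go(n,xy,cl,pc,z,open_,w,force,rel):
    """xy pick, cl/pc closing angle deg at pick/place, z TCP height at pick, rel opening at release"""
    o,po=ori(np.radians(cl)),ori(np.radians(pc));X,Y=spot(n)
    manip.move_pose([*xy,.13],o);manip.set_gripper(open_)
    manip.move_linear([*xy,z],rate=.12);manip.set_gripper(w-.012,force=force);s=manip.state()
    print(n,"grip",s["gripper_width"].round(4),s["grasp_force"],s["contact_force"].round(1))
    manip.move_linear([*xy,.14],rate=.15);s=manip.state();print("lift",s["gripper_width"].round(4),s["grasp_force"])
    if abs(s["gripper_width"]-w)>.004: print("NOT HELD?");return
    manip.move_pose([X,Y,.14],po)
    manip.move_linear([X,Y,z+.0065],rate=.1);s=manip.state();print("down",s["contact_force"].round(1),s["gripper_width"].round(4))
    manip.set_gripper(rel);manip.move_linear([X,Y,.14],rate=.15);print("t",manip.state()["clock"])
def look(tag):
    for n in("top","scene"):
        c=cams.capture(n);np.savez(f"{n}{tag}.npz",**c);cv2.imwrite(f"pics/{n}{tag}.png",c["image"])
E
python3 - <<'E'
from job import *
go("knob",(.4355,-.2425),90,96.2,.005,.066,.038,15,.062)
look(1)
E
```

```text
Traceback (most recent call last):
  File "job.py", line 11, in go
    print(n,"grip",s["gripper_width"].round(4),s["grasp_force"],s["contact_force"].round(1))
                   ^^^^^^^^^^^^^^^^^^^^^^^^
AttributeError: 'float' object has no attribute 'round'
```

```bash
python3 - <<'E'
s=open('job.py').read()
s=s.replace('s["gripper_width"].round(4)','round(s["gripper_width"],4)')
s=s.replace('''rel):
    """''','''rel,held=False):
    """''').replace('''    manip.move_pose([*xy,.13],o);manip.set_gripper(open_)
    manip.move_linear([*xy,z],rate=.12);manip''','''    if not held:
        manip.move_pose([*xy,.13],o);manip.set_gripper(open_);manip.move_linear([*xy,z],rate=.12)
    manip''')
open('job.py','w').write(s)
E
python3 - <<'E'
from job import *
go("knob",(.4355,-.2425),90,96.2,.005,.066,.038,15,.062,held=True)
look(1)
E
```

```text
knob grip 0.0371 15.00028986716643 [-1.   1.1  4. ]
lift 0.0368 15.000016225967556
down [-0.2  0.6 -0.4] 0.0369
t 10.4583
```

View pics/scene1.png

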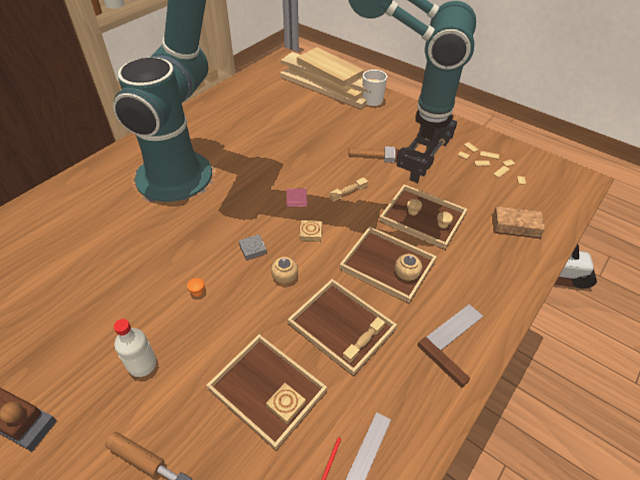

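The knob stands in its tray at (414,206), and nothing else was disturbed. Next the foot and the rosette.

```bash
python3 - <<'E'
from job import *
go("foot",(.479,-.0733),90,95.1,.004,.086,.062,25,.078)
go("rosette",(.4412,.0717),125.5,88,.003,.078,.054,20,.070)
look(2)
E
```

```text
foot grip 0.0607 24.998743578325957 [-1.5 -1.1  3.3]
lift 0.0613 25.000184203963727
down [ 0.1  0.5 -1.2] 0.0611
t 19.0917
rosette grip 0.0536 20.000497698783875 [-1.  -0.2  2.4]
lift 0.0542 19.999806582927704
down [ 0.9 -0.6 -0.4] 0.054
t 27.25
```

View pics/scene2.png

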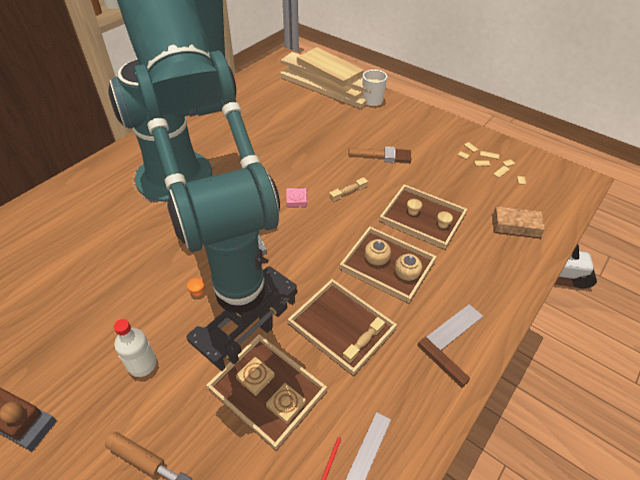

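The foot stands at (378,252) with its bolt up, and the rosette lies flat at (255,375) with its rings up. Now the spindle.

```bash
python3 - <<'E'
from job import *
go("spindle",(.4250,.2573),160.5,176.5,.003,.050,.020,20,.042)
manip.set_joints([-1.356,.264,1.604,0,1.274,-.037])
look(3)
S=dict(np.load("top3.npz"))
cv2.imwrite("pics/crop3.png",cv2.resize(S["image"][130:320,150:510],None,fx=2.2,fy=2.2,interpolation=cv2.INTER_CUBIC))
P=cloud(S)
for n in H:
    X,Y=spot(n);m=(P[...,2]>.011)&(np.hypot(P[...,0]-X,P[...,1]-Y)<(.063 if n=="spindle" else .04));q=P[m]
    r=cv2.minAreaRect((q[:,:2]*1000).astype(np.float32));print(n,(X,Y),r,np.percentile(q[:,2],[50,98]))
E
```

```text
spindle grip 0.0191 20.000204549578484 [-0.8 -0.4  2.4]
lift 0.0192 20.000005048932508
down [-0.2  0.7 -0.4] 0.0192
t 37.3333
foot (np.float64(0.6193266859068554), np.float64(0.10115538250027387)) ((619.0723266601562, 101.11883544921875), (75.4678955078125, 63.669647216796875), 41.91897201538086) [0.04507812 0.0593502 ]
knob (np.float64(0.605187169152886), np.float64(0.29404402061740725)) ((604.2035522460938, 290.7216796875), (69.76602172851562, 65.56751251220703), 55.7083740234375) [0.03656091 0.04262746]
spindle (np.float64(0.6337596864505002), np.float64(-0.10024644673488457)) ((632.1031494140625, -100.41168975830078), (119.6171875, 117.1220703125), 6.587413787841797) [0.02189185 0.03074011]
rosette (np.float64(0.603819493535389), np.float64(-0.30718321610551996)) ((601.5550537109375, -307.2471618652344), (59.58404541015625, 70.12200164794922), 89.14388275146484) [0.02344249 0.03089258]
```

View pics/scene3.png

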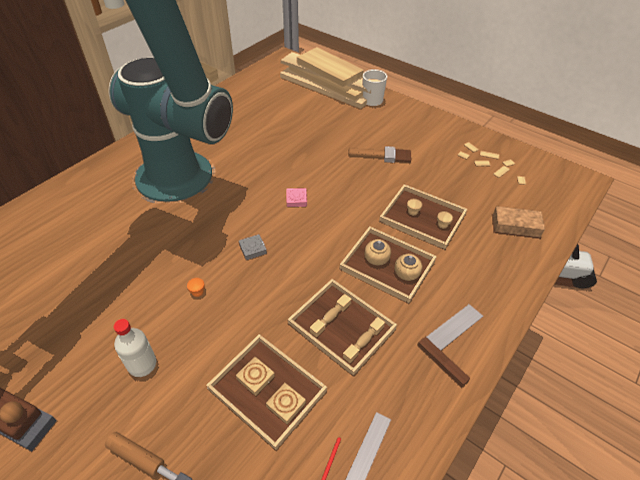

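View pics/crop3.png

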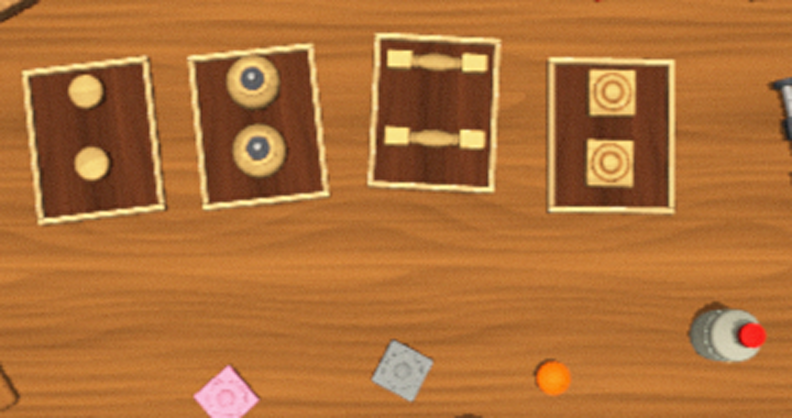

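All four parts sit in the right trays: scene knob (414,206), foot (378,252), spindle (331,314) parallel to its sample, and rosette (255,375). The look-alikes, glue bottle and brush have not moved.

```bash
python3 -c "
from cell import order;print(order.close_job())"
```

```text
the job is handed in; nothing more can be done
None
```

I sorted all four parts into their matching trays, each the same way up as its sample and with the bystanders and look-alikes left where they were, and handed the job in shortly after 37 s of the 93 s allowed; no verdict came back.

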